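Open the bottle filler's hand valves in start-up order

TASK

The bottle filler's air stations are on the bench for a trial run: start them up by pushing in their black hand-valve knobs lightly with the fingertips, each until it is fully in, in this order: first the valve at the air filter-regulator, then the one at the bottle clamp, then the one at the filling head. Do not grip or pull the knobs, leave the air receiver's dump valve out, and do not disturb the bottle or the other loose things.

Things in the scene. Friction and masses are not known exactly. Their poses are not given: they have to be found in the camera images.
- supply: Fixed station on an aluminium plate 180 x 90 x 8 mm (x by y); origin under the plate's centre on the bench, z up. Its hand valve (grey block on a slotted post, steel collar, black knob on top) stands at x = +60 mm, y = 0. At x = -45 mm: the air filter-regulator, a grey block with a clear bowl below, a ribbed black cap on top (135 mm high) and a round gauge on the +y side.
- clamp: Fixed station on an aluminium plate 180 x 90 x 8 mm (x by y); origin under the plate's centre on the bench, z up. Its hand valve (grey block on a slotted post, steel collar, black knob on top) stands at x = +60 mm, y = 0. At x = -45 mm: the bottle clamp, a white V-jaw and pad with a flat cylinder block, reaching to y = -64 and +74 mm, 70 mm high, with an amber bottle standing in it.
- filler: Fixed station on an aluminium plate 180 x 90 x 8 mm (x by y); origin under the plate's centre on the bench, z up. Its hand valve (grey block on a slotted post, steel collar, black knob on top) stands at x = +60 mm, y = 0. At x = -88 to +21 mm: the filling head, a white block with a gauge and a black solenoid on a slotted upright 154 mm high, a steel tube hanging down over a steel drip cup.
- dump: Fixed station on an aluminium plate 180 x 90 x 8 mm (x by y); origin under the plate's centre on the bench, z up. Its hand valve (grey block on a slotted post, steel collar, black knob on top) stands at x = +60 mm, y = 0. At x = -45 mm: the air receiver, a grey lying tank 64 mm across and 84 mm long with round ends, about 93 mm high; this valve has a copper-coloured silencer on its +y side.
- supply_top (a point): Centre of the top face of the supply valve's knob, a round mushroom 40 mm across, slightly domed; it moves with the knob. 129 mm above the bench with the knob out, 121 mm with it fully in and let go. The knob is of soft rubber and its top yields about 1 mm for every 4 N of push (up to 5 mm), so it is some 2 to 3 mm lower while pressed.
- supply_knob (a joint): Travel of the supply valve's knob in m: 0 = out (shut), 0.008 = pushed down fully in (open), where it meets a stop. No return spring: about 5 N moves it (a little more when pushed fast) and it stays where it is left.
- clamp_top (a point): Centre of the top face of the clamp valve's knob, a flat round disc 30 mm across; it moves with the knob. 129 mm above the bench with the knob out, 121 mm with it fully in and let go. The knob is of soft rubber and its top yields about 1 mm for every 4 N of push (up to 5 mm), so it is some 2 to 3 mm lower while pressed.
- clamp_knob (a joint): Travel of the clamp valve's knob in m: 0 = out (shut), 0.008 = pushed down fully in (open), where it meets a stop. No return spring: about 5 N moves it (a little more when pushed fast) and it stays where it is left.
- filler_top (a point): Centre of the top face of the filler valve's knob, a square pad 26 x 26 mm with rounded edges; it moves with the knob. 129 mm above the bench with the knob out, 121 mm with it fully in and let go. The knob is of soft rubber and its top yields about 1 mm for every 4 N of push (up to 5 mm), so it is some 2 to 3 mm lower while pressed.
- filler_knob (a joint): Travel of the filler valve's knob in m: 0 = out (shut), 0.008 = pushed down fully in (open), where it meets a stop. No return spring: about 5 N moves it (a little more when pushed fast) and it stays where it is left.
- dump_top (a point): Centre of the top face of the dump valve's knob, a slim round button 20 mm across; it moves with the knob. 129 mm above the bench with the knob out, 121 mm with it fully in and let go. The knob is of soft rubber and its top yields about 1 mm for every 4 N of push (up to 5 mm), so it is some 2 to 3 mm lower while pressed.
- dump_knob (a joint): Travel of the dump valve's knob in m: 0 = out (shut), 0.008 = pushed down fully in (open), where it meets a stop. No return spring: about 5 N moves it (a little more when pushed fast) and it stays where it is left.
- bottle: Loose amber bottle, 58 mm across, 170 mm tall, cap on, standing upright on the clamp station's plate between the jaws with about 3 mm of play; origin at the centre of its underside. Leave it standing there.
- spare_bottle: Bystander: the second amber bottle, same size, with a paper label, standing at the left of the bench; to be left alone. Origin at its underside, at its centre.
- wrench: Bystander: a steel open wrench, 160 mm long, lying behind the stations; to be left alone. Origin at its underside, near the middle of its length.
- driver: Bystander: a screwdriver, 170 mm long, lying behind the stations; to be left alone. Origin at its underside, near the middle of its length.
- coupling: Bystander: a brass screw coupling, 22 mm across, 32 mm tall, standing between two stations; to be left alone. Origin at its underside, at its centre.
- spacer: Bystander: an aluminium spacer tube, 24 mm across, 25 mm tall, standing between two stations; to be left alone. Origin at its underside, at its centre.
- offcut: Bystander: a slotted aluminium profile offcut, 30 x 100 x 30 mm, lying behind the stations; to be left alone. Origin at its underside, at its centre.
- parts_tray: Bystander: a small grey parts tray with three pockets, 60 x 120 x 25 mm, behind the stations; to be left alone. Origin at its underside, at its centre.
Mind the look-alikes: they are no part of the job. Leave any green look-alike of the supply alone.

How it is judged:
By the outcome, as a careful person would: the job done as asked, in the order asked, and still so for the second after the job is handed in, with the robot touching nothing.
It also fails if it takes over 51 s, if anything falls off the work surface, if the arm or the gripper's body presses on something with over 40 N, if the wrist force passes 120 N, or if a joint passes its speed limit or range.

ROBOT

A 6-joint arm with a two-finger parallel gripper is mounted at the origin on the work surface. World frame = base frame: x ahead of the robot, y to its left, z up, the work surface at z = 0. Lengths are in m, angles in rad, forces in N, time in s.
With the tool pointing down it reaches from about 0.35 to 0.775 m from the base axis. Payload 5.5 kg.
Tool frame: the origin (TCP) lies on the mounting face of the last link; the fingertips stand 173 mm ahead of it and the grasp point (between the pads) lies 155 mm ahead of it; z points along the fingers, y is the direction in which the jaws open and shut (so a half turn about z gives the same grasp; the last joint's range is limited). The gripper opens to 85 mm and grips with 20 to 120 N. Pads are 22 mm wide; open, the fingers measure 114 mm over their backs; the gripper's body (76 mm by 85 mm) begins 54 mm behind the grasp point. The pads swing forward as they close: fully open they stand 13 mm farther back than shut.
Start: joints at [-1.332, 0.313, 0.046, 1.304, 0, 1.431], TCP at [0.213, -0.534, 0.405] pointing down, gripper open.
Joint ranges: [-2.76, 2.76], [-0.86, 1.69], [-1.03, 1.26], [-2.2, 2.34], [-1.47, 1.5], [-3.14, 3.14]. Speed limits (rad/s): [2.57, 2.57, 3.14, 3.14, 3.14, 3.14].

INTERFACE

Orientations are given as a unit quaternion [w, x, y, z].
In Python, from workcell import get_state, eyes, env gives the robot as it stands. The module is installed in compiled form; this text tells all that it offers.
- The arm moves only by the tool carry_out, never from a script. Its argument "motion" is a list of rows, each an object of numbers: "jaw": the opening, from -1 (shut) to 1 (fully open); "tx", "ty", "tz": the shift along the tool's x, y, z in cm; "wx", "wy", "wz": the turn, a rotation vector about the tool's x, y, z in degrees. In form: [{"jaw": .., "tx": .., "ty": .., "tz": .., "wx": .., "wy": .., "wz": ..}, ...]. A call has 1 to 20 rows; each row shifts and turns the commanded pose from where the row before left it, along the tool's axes as they then stand; what a row does not reach is not made up. A row lasts 1/8 s, in which the tool goes at most 62.5 mm and 10.7 degrees, less where a joint would pass 70% of its speed; a pose out of reach is approached as far as the arm can. A call with a gripper value outside its range is refused whole. The fingers move at their own pace and stop on an object; "force" is the grip in N (left out, the last holds). Time passes only in rows, so rows that do not move let the fingers close. It gives the time, the measured TCP pose, the force and the opening at its end, in the units of the state.
- get_state(): the state, without advancing time (a new reading comes with each control period).
- eyes.read_camera(name): name is "scene" or "top"; returns the picture (384x512x3 uint8, blue, green, red); there is no depth.
- eyes.calibration(name): a dict with "K" (3x3 intrinsics, pixels), "camera_from_world" (4x4, takes a point from world to camera coordinates). Camera axes: x right, y up, looking along -z (the intrinsics and any distortion apply to the point x, -y, -z); pixel columns grow to the right and rows downward; lengths in m; the calibration is good to about 2 mm. A picture is of the moment at which its call begins. calibration takes no time and is no camera call.
- env.hand_in(): hands the job in, once; it reports no verdict.
The state is a dict: "clock": time; "joint_pos": joint angles; "qvel": joint speeds; "tau": joint torques, N m; "tcp_pos": TCP position; "orientation": TCP orientation; "wrist_force": force on the tool from outside, world axes, zero at the start; "ft_torque": the same for the moment, N m; "finger_gap": finger opening in m.
Only numpy, scipy, OpenCV 4.12 (cv2) and the standard library are available. Lean on these libraries where they do the work, as an engineer would, in place of code of your own. Each camera call takes 0.05 s, during which the arm holds its last target.

## Working session

There is one attempt and no reset: what is moved stays moved. The work goes in short steps, Python scripts to look and compute and a tool call to move; the robot and the scene stay as the last step left them, time stands still between calls to the robot, and variables do not carry over. Pictures are saved under pics/ and viewed, and the job is handed in when it is done.

Besides the shell and the picture viewer there is one more tool, called in YAML: its name, and indented under it one key for each argument. carry_out: Moves the arm, as the interface text tells. Its arguments: {"type":"object","properties":{"motion":{"type":"array"},"force":{"type":"number"}},"required":["motion"]}

```bash
mkdir -p pics
python3 - <<'E'
from workcell import get_state, eyes, env
import cv2,numpy as np
s=get_state();print(s)
for n in("scene","top"):
    im=eyes.read_camera(n);cv2.imwrite(f"pics/{n}0.png",im);c=eyes.calibration(n);print(n,c)
    cv2.imwrite(f"pics/{n}0b.png",cv2.resize(im,(800,600),interpolation=cv2.INTER_CUBIC))
E
```

```text
{'clock': 0.0, 'joint_pos': array([-1.33160749e+00,  3.14025696e-01,  4.49571793e-02,  1.30360145e+00,
        7.09923774e-06,  1.43118136e+00]), 'qvel': array([ 0.00140904, -0.00152275,  0.0002569 ,  0.00053285, -0.00070712,
        0.00087504]), 'tau': array([-2.08617882e-05, -4.80629468e+01,  2.98530793e+01,  1.95991178e-02,
       -3.57660099e-05,  1.30062936e-06]), 'tcp_pos': array([ 0.21257629, -0.53404653,  0.40378527]), 'orientation': array([-9.35836506e-04,  9.82116585e-01,  1.88271443e-01, -4.30769473e-05]), 'wrist_force': array([0.18860488, 0.07911323, 0.16921076]), 'ft_torque': array([-0.06670953,  0.04810514,  0.02919851]), 'finger_gap': 0.08544920718627101}
scene {'K': array([[378.52730594,   0.        , 251.89041657],
       [  0.        , 378.52730594, 192.93290959],
       [  0.        ,   0.        ,   1.        ]]), 'camera_from_world': array([[ 0.71352899,  0.70061772, -0.00334473, -0.3972664 ],
       [-0.56452802,  0.57774566,  0.58950663,  0.1732064 ],
       [ 0.4149512 , -0.41874187,  0.80775661, -1.34558186],
       [ 0.        ,  0.        ,  0.        ,  1.        ]])}
top {'K': array([[368.44381786,   0.        , 260.83237716],
       [  0.        , 368.44381786, 194.79694615],
       [  0.        ,   0.        ,   1.        ]]), 'camera_from_world': array([[-5.90518072e-03, -9.99982449e-01, -4.81163517e-04,
         8.28054193e-02],
       [ 9.79523373e-01, -5.88119730e-03,  2.01244561e-01,
        -4.80855143e-01],
       [-2.01243859e-01,  7.17074592e-04,  9.79540910e-01,
        -1.11110462e+00],
       [ 0.00000000e+00,  0.00000000e+00,  0.00000000e+00,
         1.00000000e+00]])}
```

View pics/scene0b.png

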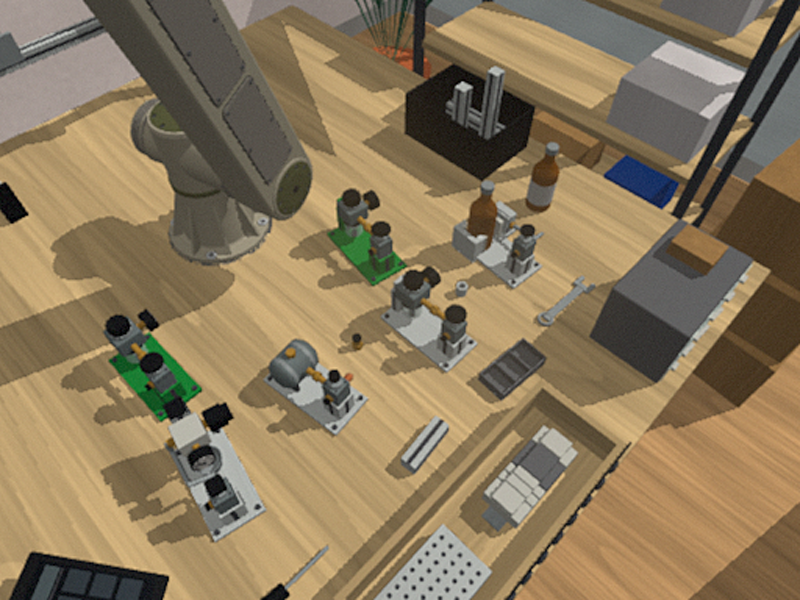

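View pics/top0b.png

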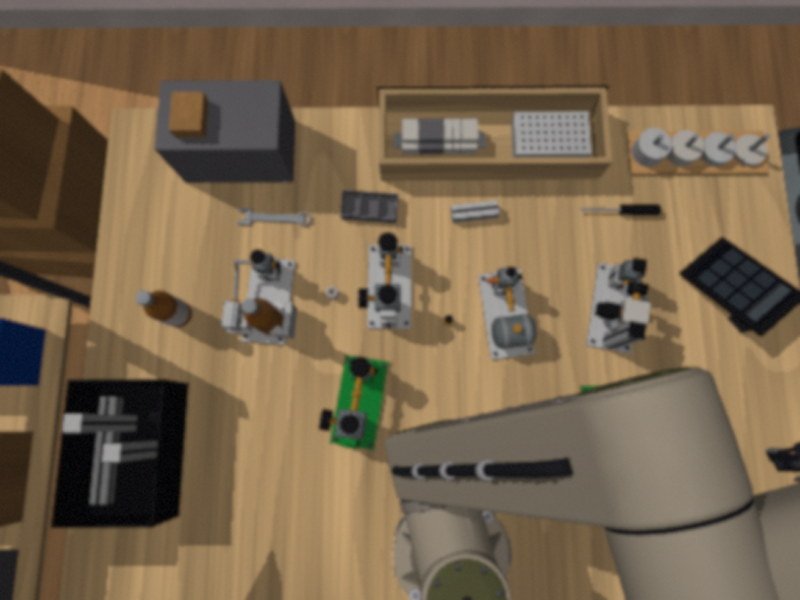

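Run:
```python
import cv2,numpy as np
a=cv2.imread("pics/top0.png");b=cv2.imread("pics/scene0.png")
def crop(im,x,y,r=24): return cv2.resize(im[y-r:y+r,x-r:x+r],(260,260),interpolation=cv2.INTER_NEAREST)
s=.64
T=[(388,242),(262,258),(630,270)];S=[(455,316),(527,234),(216,486)]
rows=[]
for im,P in((a,T),(b,S)): rows.append(np.hstack([crop(im,int(x*s),int(y*s)) for x,y in P]))
cv2.imwrite("pics/crop.png",np.vstack(rows))
print([(int(x*s)-24,int(y*s)-24) for x,y in T+S])
```

```text
[(224, 130), (143, 141), (379, 148), (267, 178), (313, 125), (114, 287)]
```

View pics/crop.png

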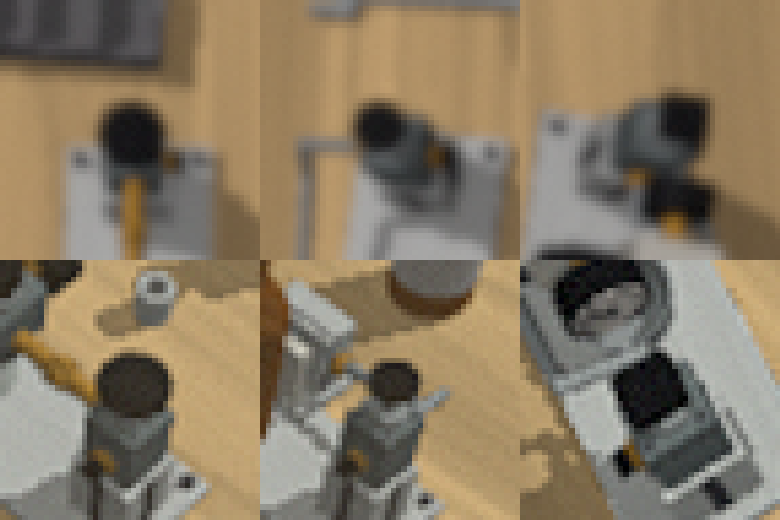

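```bash
cat > h.py <<'E'
import cv2,numpy as np
from workcell import get_state, eyes, env
def ray(n,u,v):
    c=eyes.calibration(n);K=c["K"];M=c["camera_from_world"]
    d=np.array([(u-K[0,2])/K[0,0],-(v-K[1,2])/K[1,1],-1]);R=M[:3,:3]
    return -R.T@M[:3,3],R.T@d
def plane(n,u,v,z):
    o,d=ray(n,u,v);return o+d*(z-o[2])/d[2]
def tri(p,q):
    o1,d1=ray("top",*p);o2,d2=ray("scene",*q)
    t=np.linalg.lstsq(np.c_[d1,-d2],o2-o1,rcond=None)[0]
    a,b=o1+t[0]*d1,o2+t[1]*d2
    return (a+b)/2,np.linalg.norm(a-b)
E
python3 - <<'E'
from h import *
a=cv2.imread("pics/top0.png");b=cv2.imread("pics/scene0.png")
def blob(im,x,y,th):
    m=(im.max(2)<th).astype(np.uint8)
    n,l,st,c=cv2.connectedComponentsWithStats(m,connectivity=4)
    k=l[int(y),int(x)];print(st[k],c[k].round(1) if k else 'bg', im[int(y),int(x)]);return c[k]
for nm,p,q in(("supply",(248.4,154.9),(291.9,200.7)),("clamp",(165.2,164.4),(337.7,147.2)),("filler",(409.3,171.4),(138,310.6))):
    print(nm);blob(a,*p,60);blob(b,*q,75)
    print(plane("top",*p,.129),plane("scene",*q,.129),tri(p,q))
# plates: corners in top view
m=cv2.inRange(a,(130,130,130),(255,255,255))
hsv=cv2.cvtColor(a,cv2.COLOR_BGR2HSV);m=((hsv[...,1]<40)&(hsv[...,2]>110)).astype(np.uint8)
for c in cv2.findContours(m,0,2)[0]:
    if cv2.contourArea(c)>300:
        r=cv2.minAreaRect(c);print(r)
E
```

```text
supply
[243 150  11  15 113] [248.4 155.9] [25 24 23]
[284 195  14  12 129] [290.8 201.1] [42 47 54]
[0.58701583 0.11649046 0.129     ] [0.59794394 0.11584163 0.129     ] (array([0.59230839, 0.11917998, 0.1187021 ]), np.float64(0.005986885666607779))
clamp
[161 161   9   8  57] [165.  164.5] [22 22 23]
[333 144   9   8  59] [337.1 147.3] [31 41 43]
[0.5589839  0.36417693 0.129     ] [0.56710776 0.36506501 0.129     ] (array([0.56292895, 0.36823939, 0.12215244]), np.float64(0.005476297941862568))
filler
[405 166   8  11  67] [408.6 170.3] [23 19 21]
[131 304  14  16 143] [137.4 310.8] [27 27 17]
[ 0.53305097 -0.36055265  0.129     ] [ 0.54761624 -0.36072302  0.129     ] (array([ 0.53866899, -0.3633222 ,  0.11432563]), np.float64(0.0072969491411423535))
((323.54400634765625, 200.79339599609375), (54.440948486328125, 27.442983627319336), 81.46923065185547)
((396.80352783203125, 197.01437377929688), (36.263023376464844, 53.293983459472656), 7.907163143157959)
((171.564697265625, 182.6588134765625), (31.292171478271484, 34.82020950317383), 4.39870548248291)
((248.5, 183.0), (52.0, 27.0), 90.0)
((447.63677978515625, 93.37979125976562), (83.2784652709961, 19.02496337890625), 3.6913859844207764)
((352.8442687988281, 84.52407836914062), (27.9522647857666, 49.86417770385742), 88.80650329589844)
((255.5, 2.5), (5.0, 511.0), 90.0)
```

Run:
```python
import cv2,numpy as np
a=cv2.imread("pics/top0.png");b=cv2.imread("pics/scene0.png")
def crop(im,x0,y0,k=4,w=65,h=73): return cv2.resize(im[y0:y0+h,x0:x0+w],(w*k,h*k),interpolation=cv2.INTER_CUBIC)
cv2.imwrite("pics/pl.png",np.vstack([np.hstack([crop(a,x,y) for x,y in((218,147),(138,155),(368,160))]),np.hstack([crop(b,x,y) for x,y in((242,168),(290,118),(108,275))])]))
```

```text
(no output)
```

View pics/pl.png

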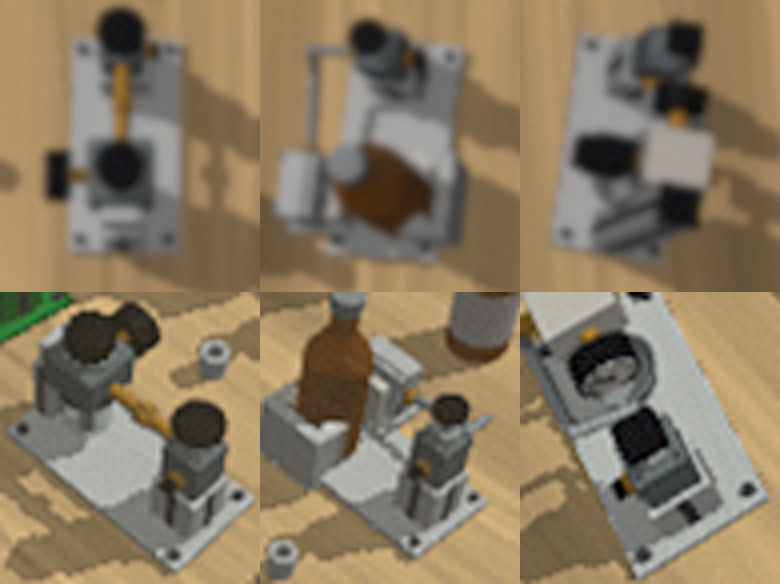

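Run:
```python
from h import *
np.set_printoptions(precision=4,suppress=True)
def P(n,o,c): return plane(n,o[0]+(c[0]+.5)/4-.5,o[1]+(c[1]+.5)/4-.5,.008)[:2]
# front-left(+x,+y) FL, front-right(+x,-y) FR, back-left, back-right
t={"supply":((218,147),dict(FL=(72,38),FR=(183,38),BR=(183,252),BL=(69,252))),
"clamp":((138,155),dict(FR=(205,42),BL=(65,252),BR=(177,262))),
"filler":((368,160),dict(FL=(63,35),BL=(33,244),BR=(140,260)))}
s={"supply":((242,168),dict(FL=(252,211),FR=(175,276),BR=(8,138))),
"clamp":((290,118),dict(FL=(225,211),FR=(155,264))),
"filler":((108,275),dict(FL=(248,200),FR=(118,284)))}
loc=dict(FL=(.09,.045),FR=(.09,-.045),BL=(-.09,.045),BR=(-.09,-.045))
def rigid(A,B):
    A,B=np.array(A),np.array(B);ca,cb=A.mean(0),B.mean(0);H=(A-ca).T@(B-cb)
    th=np.arctan2(H[0,1]-H[1,0],H[0,0]+H[1,1]);R=np.array([[np.cos(th),-np.sin(th)],[np.sin(th),np.cos(th)]])
    return R,cb-R@ca,th
for k in t:
  for nm,D in(("top",[("top",t[k])]),("scene",[("scene",s[k])]),("both",[("top",t[k]),("scene",s[k])])):
    A=[];B=[]
    for n,(o,c) in D:
        for q in c: A.append(loc[q]);B.append(P(n,o,c[q]))
    R,T,th=rigid(A,B);r=np.array(B)-(np.array(A)@R.T+T)
    print(k,nm,"knob",R@[.06,0]+T,"yaw",np.degrees(th),"rms",np.sqrt((r**2).sum(1).mean()))
for n in("top","scene"):
    c=eyes.calibration(n)["camera_from_world"];print(-c[:3,:3].T@c[:3,3])
```

```text
supply top knob [0.5913 0.1171] yaw -0.3637912672598043 rms 0.0012160616740934415
supply scene knob [0.5938 0.118 ] yaw -1.5017910535668977 rms 0.0034210491820362114
supply both knob [0.5923 0.1175] yaw -0.6851907476900118 rms 0.0029593200914715245
clamp top knob [0.5631 0.3662] yaw -5.018146355854199 rms 0.001943202116562926
clamp scene knob [0.5637 0.3658] yaw -4.986595236455931 rms 0.0023148915571087254
clamp both knob [0.5634 0.366 ] yaw -5.073069509400809 rms 0.0021201729727355154
filler top knob [ 0.5413 -0.363 ] yaw -11.757220652305062 rms 0.003408275986332056
filler scene knob [ 0.5416 -0.3605] yaw -10.79283416943456 rms 0.00017319623504887096
filler both knob [ 0.5416 -0.3614] yaw -11.152041766214428 rms 0.002895476236936317
[0.2479 0.0808 1.1852]
[ 0.9396 -0.3852  0.9835]
```

Lists: knobs that could be mistaken, in the 800x600 views.
- **Supply:** scene (455,316), top (388,242), on the aluminium plate with the regulator. This is the one I choose.
- **Green look-alikes:** scene (382,231) and (152,362). Leave alone.
- **Clamp:** scene (527,234), the disc next to the bottle jaws.
- **Filler:** scene (216,486), the square pad.
- **Dump:** scene (334,378), the slim button by the grey tank. Leave alone.

The crops confirm the mushroom, disc and square pad. The knob positions from the plates and the triangulation agree: supply (.592,.118), clamp (.563,.366), filler (.541,-.362).

First I shut the jaws and turn the wrist in place, so joint 6 stays in range.

carry_out:
  motion:
    - {"jaw": -1, "wz": -9.6}
    - {"jaw": -1, "wz": -9.6}
    - {"jaw": -1, "wz": -9.6}
    - {"jaw": -1, "wz": -9.6}
    - {"jaw": -1, "wz": -9.6}
    - {"jaw": -1, "wz": -9.6}
    - {"jaw": -1, "wz": -9.6}
    - {"jaw": -1, "wz": -9.6}
    - {"jaw": -1, "wz": -9.6}
    - {"jaw": -1, "wz": -9.6}
    - {"jaw": -1, "wz": -9.6}
    - {"jaw": -1, "wz": -9.6}
    - {"jaw": -1, "wz": -9.6}
    - {"jaw": -1, "wz": -9.6}
    - {"jaw": -1, "wz": -9.6}
    - {"jaw": -1, "wz": -9.6}
    - {"jaw": -1}
  force: 20

```text
invalid input at $.motion[0]: expected keys jaw, tx, ty, tz, wx, wy, wz
```

carry_out:
  motion:
    - {"jaw": -1, "tx": 0, "ty": 0, "tz": 0, "wx": 0, "wy": 0, "wz": -9.6}
    - {"jaw": -1, "tx": 0, "ty": 0, "tz": 0, "wx": 0, "wy": 0, "wz": -9.6}
    - {"jaw": -1, "tx": 0, "ty": 0, "tz": 0, "wx": 0, "wy": 0, "wz": -9.6}
    - {"jaw": -1, "tx": 0, "ty": 0, "tz": 0, "wx": 0, "wy": 0, "wz": -9.6}
    - {"jaw": -1, "tx": 0, "ty": 0, "tz": 0, "wx": 0, "wy": 0, "wz": -9.6}
    - {"jaw": -1, "tx": 0, "ty": 0, "tz": 0, "wx": 0, "wy": 0, "wz": -9.6}
    - {"jaw": -1, "tx": 0, "ty": 0, "tz": 0, "wx": 0, "wy": 0, "wz": -9.6}
    - {"jaw": -1, "tx": 0, "ty": 0, "tz": 0, "wx": 0, "wy": 0, "wz": -9.6}
    - {"jaw": -1, "tx": 0, "ty": 0, "tz": 0, "wx": 0, "wy": 0, "wz": -9.6}
    - {"jaw": -1, "tx": 0, "ty": 0, "tz": 0, "wx": 0, "wy": 0, "wz": -9.6}
    - {"jaw": -1, "tx": 0, "ty": 0, "tz": 0, "wx": 0, "wy": 0, "wz": -9.6}
    - {"jaw": -1, "tx": 0, "ty": 0, "tz": 0, "wx": 0, "wy": 0, "wz": -9.6}
    - {"jaw": -1, "tx": 0, "ty": 0, "tz": 0, "wx": 0, "wy": 0, "wz": -9.6}
    - {"jaw": -1, "tx": 0, "ty": 0, "tz": 0, "wx": 0, "wy": 0, "wz": -9.6}
    - {"jaw": -1, "tx": 0, "ty": 0, "tz": 0, "wx": 0, "wy": 0, "wz": -9.6}
    - {"jaw": -1, "tx": 0, "ty": 0, "tz": 0, "wx": 0, "wy": 0, "wz": -9.6}
    - {"jaw": -1, "tx": 0, "ty": 0, "tz": 0, "wx": 0, "wy": 0, "wz": 0}
  force: 20

```text
clock: 2.22
tcp_pos: [0.2126, -0.5342, 0.4043]
orientation: [-0.0, 0.042, 0.999, 0.0]
wrist_force: [-0.1, 0.9, -0.6]
finger_gap: 0.0
```

```bash
cat >> h.py <<'E'
from scipy.spatial.transform import Rotation as Rn
def togo(x,y,tipz):
    s=get_state();q=s["orientation"];R=Rn.from_quat(np.r_[q[1:],q[0]])
    tip=s["tcp_pos"]+R.apply([0,0,.173])
    print("t",s["clock"],"tcp",s["tcp_pos"].round(4),"tip",tip.round(4),"axes",R.as_matrix().round(3).tolist(),"F",s["wrist_force"].round(2),"gap",round(s["finger_gap"],4))
    print("j",s["joint_pos"].round(3),"togo cm (tool)",(R.inv().apply(np.array([x,y,tipz])-tip)*100).round(2))
E
python3 -c "
from h import *
togo(.592,.118,.19)"
```

```text
t 2.225 tcp [ 0.2126 -0.5342  0.4043] tip [ 0.2125 -0.534   0.2313] axes [[-0.996, 0.084, -0.0], [0.084, 0.996, 0.001], [0.0, 0.001, -1.0]] F [-0.06  0.88 -0.56] gap 0.0
j [-1.332  0.314  0.046  1.304 -0.    -1.248] togo cm (tool) [-32.35  68.15   4.17]
```

carry_out:
  motion:
    - {"jaw": -1, "tx": -2.0, "ty": 4.2, "tz": 0, "wx": 0, "wy": 0, "wz": 0}
    - {"jaw": -1, "tx": -2.0, "ty": 4.2, "tz": 0, "wx": 0, "wy": 0, "wz": 0}
    - {"jaw": -1, "tx": -2.0, "ty": 4.2, "tz": 0, "wx": 0, "wy": 0, "wz": 0}
    - {"jaw": -1, "tx": -2.0, "ty": 4.2, "tz": 0, "wx": 0, "wy": 0, "wz": 0}
    - {"jaw": -1, "tx": -2.0, "ty": 4.2, "tz": 0, "wx": 0, "wy": 0, "wz": 0}
    - {"jaw": -1, "tx": -2.0, "ty": 4.2, "tz": 0, "wx": 0, "wy": 0, "wz": 0}
    - {"jaw": -1, "tx": -2.0, "ty": 4.2, "tz": 0, "wx": 0, "wy": 0, "wz": 0}
    - {"jaw": -1, "tx": -2.0, "ty": 4.2, "tz": 0, "wx": 0, "wy": 0, "wz": 0}
    - {"jaw": -1, "tx": -2.0, "ty": 4.2, "tz": 0, "wx": 0, "wy": 0, "wz": 0}
    - {"jaw": -1, "tx": -2.0, "ty": 4.2, "tz": 0, "wx": 0, "wy": 0, "wz": 0}
    - {"jaw": -1, "tx": -2.0, "ty": 4.2, "tz": 0, "wx": 0, "wy": 0, "wz": 0}
    - {"jaw": -1, "tx": -2.0, "ty": 4.2, "tz": 0, "wx": 0, "wy": 0, "wz": 0}
    - {"jaw": -1, "tx": -2.0, "ty": 4.2, "tz": 0, "wx": 0, "wy": 0, "wz": 0}
    - {"jaw": -1, "tx": -2.0, "ty": 4.2, "tz": 0, "wx": 0, "wy": 0, "wz": 0}
    - {"jaw": -1, "tx": -2.0, "ty": 4.2, "tz": 0, "wx": 0, "wy": 0, "wz": 0}
    - {"jaw": -1, "tx": -2.0, "ty": 4.2, "tz": 1.5, "wx": 0, "wy": 0, "wz": 0}
    - {"jaw": -1, "tx": -0.35, "ty": 0.95, "tz": 2.5, "wx": 0, "wy": 0, "wz": 0}
    - {"jaw": -1, "tx": 0, "ty": 0, "tz": 2.5, "wx": 0, "wy": 0, "wz": 0}
    - {"jaw": -1, "tx": 0, "ty": 0, "tz": 0, "wx": 0, "wy": 0, "wz": 0}
    - {"jaw": -1, "tx": 0, "ty": 0, "tz": 0, "wx": 0, "wy": 0, "wz": 0}

```text
clock: 4.72
tcp_pos: [0.591, 0.1183, 0.3404]
orientation: [0.0, 0.042, 0.999, -0.0]
wrist_force: [0.9, -0.0, -0.1]
finger_gap: 0.0002
```

```bash
cat >> h.py <<'E'
def shot(name,crops):
    out=[]
    for n,(x,y) in crops.items():
        im=eyes.read_camera(n);cv2.imwrite(f"pics/{name}_{n}.png",im);x0=min(max(x-33,0),512-66);y0=min(max(y-40,0),384-80)
        out.append(cv2.resize(im[y0:y0+80,x0:x0+66],(396,480),interpolation=cv2.INTER_CUBIC))
    cv2.imwrite(f"pics/{name}.png",np.hstack(out))
def pix(n,p):
    c=eyes.calibration(n);v=c["camera_from_world"][:3]@np.r_[p,1];u=c["K"]@[v[0],-v[1],-v[2]];return u[:2]/u[2]
E
python3 -c "
from h import *
togo(.592,.118,.129)
shot('s1',{'scene':(291,195),'top':(248,155)})"
```

```text
t 4.725 tcp [0.591  0.1183 0.3404] tip [0.5912 0.1183 0.1674] axes [[-0.997, 0.084, 0.001], [0.084, 0.997, -0.0], [-0.001, -0.0, -1.0]] F [ 0.87 -0.04 -0.09] gap 0.0002
j [ 6.400e-02  3.910e-01 -1.000e-03  1.179e+00 -0.000e+00  1.480e-01] togo cm (tool) [-0.08 -0.02  3.84]
```

View pics/s1.png

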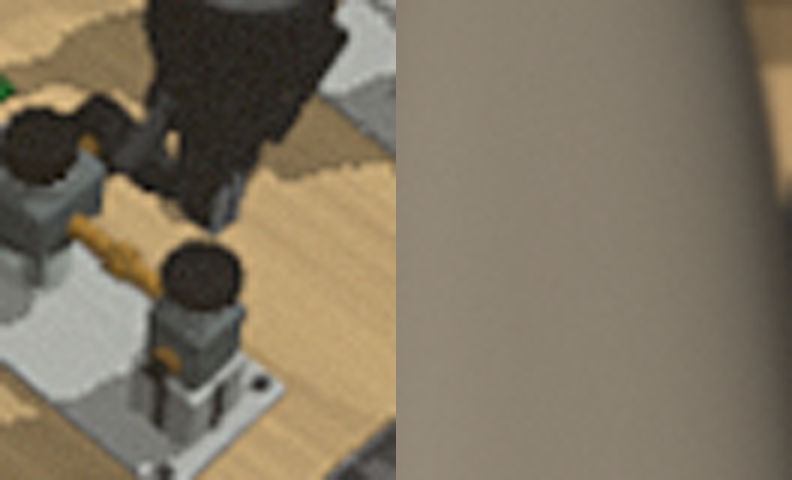

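Scene crop: the shut fingertips at crop (205,225) stand just above the supply mushroom at (200,270), on the aluminium plate. The top view is blocked by the arm. I go down in small steps.

carry_out:
  motion:
    - {"jaw": -1, "tx": -0.1, "ty": 0, "tz": 1.2, "wx": 0, "wy": 0, "wz": 0}
    - {"jaw": -1, "tx": 0, "ty": 0, "tz": 1.2, "wx": 0, "wy": 0, "wz": 0}
    - {"jaw": -1, "tx": 0, "ty": 0, "tz": 1.0, "wx": 0, "wy": 0, "wz": 0}
    - {"jaw": -1, "tx": 0, "ty": 0, "tz": 0.2, "wx": 0, "wy": 0, "wz": 0}
    - {"jaw": -1, "tx": 0, "ty": 0, "tz": 0.2, "wx": 0, "wy": 0, "wz": 0}
    - {"jaw": -1, "tx": 0, "ty": 0, "tz": 0.2, "wx": 0, "wy": 0, "wz": 0}
    - {"jaw": -1, "tx": 0, "ty": 0, "tz": 0, "wx": 0, "wy": 0, "wz": 0}

```text
clock: 5.7
tcp_pos: [0.5918, 0.1184, 0.3003]
orientation: [0.0, 0.041, 0.999, -0.0]
wrist_force: [-1.3, 0.3, 3.1]
finger_gap: -0.0001
```

```bash
python3 -c "
from h import *
togo(.592,.118,.1185)"
```

```text
t 5.7 tcp [0.5918 0.1184 0.3003] tip [0.5919 0.1184 0.1273] axes [[-0.997, 0.082, 0.001], [0.082, 0.997, -0.0], [-0.001, -0.0, -1.0]] F [-1.27  0.3   3.11] gap -0.0001
j [ 0.065  0.415 -0.065  1.09  -0.     0.146] togo cm (tool) [-0.01 -0.04  0.88]
```

carry_out:
  motion:
    - {"jaw": -1, "tx": 0, "ty": 0, "tz": 0.1, "wx": 0, "wy": 0, "wz": 0}
    - {"jaw": -1, "tx": 0, "ty": 0, "tz": 0.1, "wx": 0, "wy": 0, "wz": 0}
    - {"jaw": -1, "tx": 0, "ty": 0, "tz": 0.1, "wx": 0, "wy": 0, "wz": 0}
    - {"jaw": -1, "tx": 0, "ty": 0, "tz": 0.1, "wx": 0, "wy": 0, "wz": 0}
    - {"jaw": -1, "tx": 0, "ty": 0, "tz": 0, "wx": 0, "wy": 0, "wz": 0}

```text
clock: 6.32
tcp_pos: [0.5919, 0.1184, 0.2956]
orientation: [0.0, 0.041, 0.999, -0.0]
wrist_force: [-1.4, -0.1, 4.0]
finger_gap: -0.0
```

carry_out:
  motion:
    - {"jaw": -1, "tx": 0, "ty": 0, "tz": 0.1, "wx": 0, "wy": 0, "wz": 0}
    - {"jaw": -1, "tx": 0, "ty": 0, "tz": 0.1, "wx": 0, "wy": 0, "wz": 0}
    - {"jaw": -1, "tx": 0, "ty": 0, "tz": 0.1, "wx": 0, "wy": 0, "wz": 0}
    - {"jaw": -1, "tx": 0, "ty": 0, "tz": 0, "wx": 0, "wy": 0, "wz": 0}

```text
clock: 6.82
tcp_pos: [0.5919, 0.1184, 0.2929]
orientation: [0.0, 0.041, 0.999, -0.0]
wrist_force: [-2.0, -0.7, 6.5]
finger_gap: 0.0001
```

carry_out:
  motion:
    - {"jaw": -1, "tx": 0, "ty": 0, "tz": 0.1, "wx": 0, "wy": 0, "wz": 0}
    - {"jaw": -1, "tx": 0, "ty": 0, "tz": 0, "wx": 0, "wy": 0, "wz": 0}

```text
clock: 7.08
tcp_pos: [0.5919, 0.1184, 0.2923]
orientation: [0.0, 0.041, 0.999, -0.0]
wrist_force: [-2.6, -0.5, 9.0]
finger_gap: 0.0001
```

carry_out:
  motion:
    - {"jaw": -1, "tx": 0, "ty": 0, "tz": 0.1, "wx": 0, "wy": 0, "wz": 0}
    - {"jaw": -1, "tx": 0, "ty": 0, "tz": 0, "wx": 0, "wy": 0, "wz": 0}

```text
clock: 7.32
tcp_pos: [0.5919, 0.1184, 0.2917]
orientation: [0.001, 0.041, 0.999, -0.0]
wrist_force: [-3.8, -0.8, 10.3]
finger_gap: -0.0001
```

carry_out:
  motion:
    - {"jaw": -1, "tx": 0, "ty": 0, "tz": 0.05, "wx": 0, "wy": 0, "wz": 0}
    - {"jaw": -1, "tx": 0, "ty": 0, "tz": 0, "wx": 0, "wy": 0, "wz": 0}

```text
clock: 7.58
tcp_pos: [0.5918, 0.1184, 0.2914]
orientation: [0.001, 0.041, 0.999, -0.0]
wrist_force: [-3.6, -0.3, 11.6]
finger_gap: 0.0
```

The force climbs at about 4 N/mm, the pad's own stiffness, so the knob is against its stop. I lift off and go above the clamp valve.

carry_out:
  motion:
    - {"jaw": -1, "tx": 0, "ty": 0, "tz": -0.5, "wx": 0, "wy": 0, "wz": 0}
    - {"jaw": -1, "tx": 0, "ty": 0, "tz": -2.0, "wx": 0, "wy": 0, "wz": 0}
    - {"jaw": -1, "tx": 0, "ty": 0, "tz": -3.5, "wx": 0, "wy": 0, "wz": 0}
    - {"jaw": -1, "tx": 0, "ty": 0, "tz": -3.0, "wx": 0, "wy": 0, "wz": 0}
    - {"jaw": -1, "tx": 0.8, "ty": 4.1, "tz": 0, "wx": 0, "wy": 0, "wz": 0}
    - {"jaw": -1, "tx": 0.8, "ty": 4.1, "tz": 0, "wx": 0, "wy": 0, "wz": 0}
    - {"jaw": -1, "tx": 0.8, "ty": 4.1, "tz": 0, "wx": 0, "wy": 0, "wz": 0}
    - {"jaw": -1, "tx": 0.8, "ty": 4.1, "tz": 0, "wx": 0, "wy": 0, "wz": 0}
    - {"jaw": -1, "tx": 0.9, "ty": 4.1, "tz": 0, "wx": 0, "wy": 0, "wz": 0}
    - {"jaw": -1, "tx": 0.9, "ty": 4.1, "tz": 0, "wx": 0, "wy": 0, "wz": 0}
    - {"jaw": -1, "tx": 0, "ty": 0, "tz": 2.0, "wx": 0, "wy": 0, "wz": 0}
    - {"jaw": -1, "tx": 0, "ty": 0, "tz": 2.0, "wx": 0, "wy": 0, "wz": 0}
    - {"jaw": -1, "tx": 0, "ty": 0, "tz": 0, "wx": 0, "wy": 0, "wz": 0}
    - {"jaw": -1, "tx": 0, "ty": 0, "tz": 0, "wx": 0, "wy": 0, "wz": 0}

```text
clock: 9.32
tcp_pos: [0.5624, 0.3676, 0.3403]
orientation: [0.0, 0.041, 0.999, -0.0]
wrist_force: [0.3, 0.0, 0.8]
finger_gap: -0.0005
```

```bash
python3 -c "
from h import *
togo(.563,.366,.129)
shot('c1',{'scene':(337,145)})
im=cv2.imread('pics/c1_scene.png');o=cv2.imread('pics/scene0.png')
f=lambda i:cv2.resize(i[165:245,258:324],(396,480),interpolation=cv2.INTER_CUBIC)
cv2.imwrite('pics/c1s.png',np.hstack([f(o),f(im)]))"
```

```text
t 9.325 tcp [0.5624 0.3676 0.3403] tip [0.5624 0.3676 0.1673] axes [[-0.997, 0.082, 0.0], [0.082, 0.997, -0.0], [-0.0, -0.0, -1.0]] F [0.34 0.03 0.75] gap -0.0005
j [ 0.46   0.526  0.212  1.256 -0.     0.542] togo cm (tool) [-0.07 -0.15  3.84]
```

View pics/c1.png

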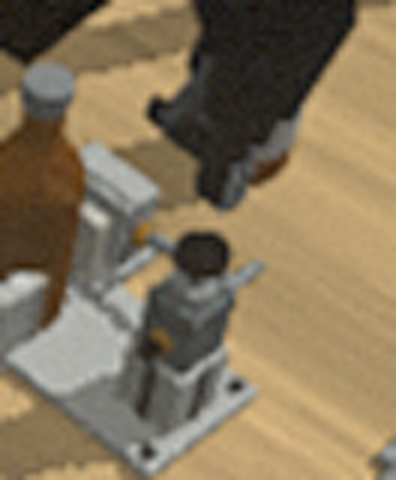

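View pics/c1s.png

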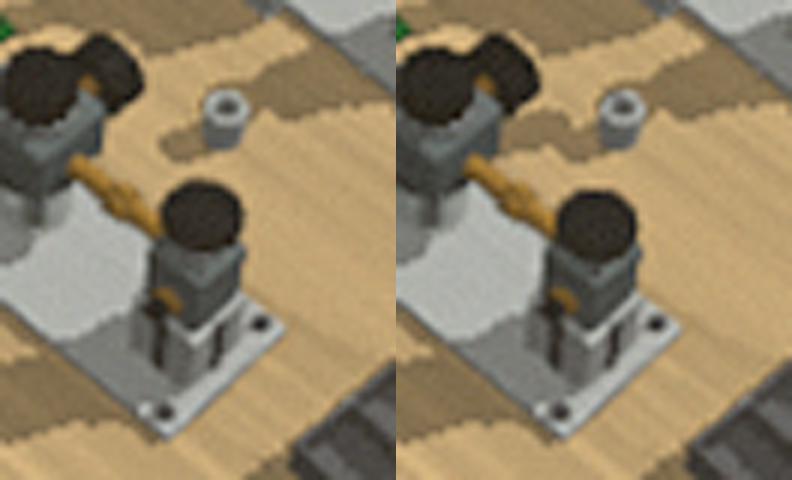

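Supply knob has sunk about 10 crop pixels (~1.7 px raw, as expected for 8 mm). At the clamp the tip sits a little to the right of the knob, so I check against the projection.

```bash
python3 -c "
from h import *
for c,tip,k in(((291,195),(.5912,.1183,.1674),(.592,.118,.129)),((337,145),(.5624,.3676,.1673),(.563,.366,.129))):
    x0,y0=c[0]-33,c[1]-40
    f=lambda p:((pix('scene',p)-[x0,y0])*6).round(0)
    print('tip',f(tip),'knob',f(k))"
```

```text
tip [203. 213.] knob [197. 264.]
tip [211. 193.] knob [197. 248.]
```

The tip offset is mostly perspective and agrees to within 1 px, so I shift by the small remaining amount and press.

carry_out:
  motion:
    - {"jaw": -1, "tx": 0, "ty": -0.2, "tz": 1.2, "wx": 0, "wy": 0, "wz": 0}
    - {"jaw": -1, "tx": 0, "ty": 0, "tz": 1.2, "wx": 0, "wy": 0, "wz": 0}
    - {"jaw": -1, "tx": 0, "ty": 0, "tz": 1.0, "wx": 0, "wy": 0, "wz": 0}
    - {"jaw": -1, "tx": 0, "ty": 0, "tz": 0.2, "wx": 0, "wy": 0, "wz": 0}
    - {"jaw": -1, "tx": 0, "ty": 0, "tz": 0.2, "wx": 0, "wy": 0, "wz": 0}
    - {"jaw": -1, "tx": 0, "ty": 0, "tz": 0.1, "wx": 0, "wy": 0, "wz": 0}
    - {"jaw": -1, "tx": 0, "ty": 0, "tz": 0.1, "wx": 0, "wy": 0, "wz": 0}
    - {"jaw": -1, "tx": 0, "ty": 0, "tz": 0.1, "wx": 0, "wy": 0, "wz": 0}
    - {"jaw": -1, "tx": 0, "ty": 0, "tz": 0.1, "wx": 0, "wy": 0, "wz": 0}
    - {"jaw": -1, "tx": 0, "ty": 0, "tz": 0.1, "wx": 0, "wy": 0, "wz": 0}
    - {"jaw": -1, "tx": 0, "ty": 0, "tz": 0, "wx": 0, "wy": 0, "wz": 0}

```text
clock: 10.75
tcp_pos: [0.5621, 0.3657, 0.2972]
orientation: [0.0, 0.041, 0.999, 0.0]
wrist_force: [-1.3, -1.4, 3.6]
finger_gap: -0.0001
```

carry_out:
  motion:
    - {"jaw": -1, "tx": 0, "ty": 0, "tz": 0.1, "wx": 0, "wy": 0, "wz": 0}
    - {"jaw": -1, "tx": 0, "ty": 0, "tz": 0.1, "wx": 0, "wy": 0, "wz": 0}
    - {"jaw": -1, "tx": 0, "ty": 0, "tz": 0.1, "wx": 0, "wy": 0, "wz": 0}
    - {"jaw": -1, "tx": 0, "ty": 0, "tz": 0, "wx": 0, "wy": 0, "wz": 0}

```text
clock: 11.25
tcp_pos: [0.5621, 0.3657, 0.294]
orientation: [0.0, 0.041, 0.999, -0.0]
wrist_force: [-0.6, -0.4, 3.0]
finger_gap: -0.0002
```

carry_out:
  motion:
    - {"jaw": -1, "tx": 0, "ty": 0, "tz": 0.1, "wx": 0, "wy": 0, "wz": 0}
    - {"jaw": -1, "tx": 0, "ty": 0, "tz": 0, "wx": 0, "wy": 0, "wz": 0}

```text
clock: 11.5
tcp_pos: [0.562, 0.3657, 0.2932]
orientation: [0.0, 0.041, 0.999, 0.0]
wrist_force: [-0.4, -0.1, 4.8]
finger_gap: 0.0001
```

carry_out:
  motion:
    - {"jaw": -1, "tx": 0, "ty": 0, "tz": 0.1, "wx": 0, "wy": 0, "wz": 0}
    - {"jaw": -1, "tx": 0, "ty": 0, "tz": 0, "wx": 0, "wy": 0, "wz": 0}

```text
clock: 11.75
tcp_pos: [0.562, 0.3657, 0.2927]
orientation: [0.0, 0.041, 0.999, 0.0]
wrist_force: [-1.4, -1.2, 7.9]
finger_gap: -0.0003
```

carry_out:
  motion:
    - {"jaw": -1, "tx": 0, "ty": 0, "tz": 0.1, "wx": 0, "wy": 0, "wz": 0}
    - {"jaw": -1, "tx": 0, "ty": 0, "tz": 0, "wx": 0, "wy": 0, "wz": 0}

```text
clock: 12.0
tcp_pos: [0.562, 0.3656, 0.2921]
orientation: [0.0, 0.041, 0.999, 0.0]
wrist_force: [-3.2, 0.7, 8.6]
finger_gap: -0.0004
```

carry_out:
  motion:
    - {"jaw": -1, "tx": 0, "ty": 0, "tz": 0.15, "wx": 0, "wy": 0, "wz": 0}
    - {"jaw": -1, "tx": 0, "ty": 0, "tz": 0, "wx": 0, "wy": 0, "wz": 0}

```text
clock: 12.25
tcp_pos: [0.5619, 0.3657, 0.2913]
orientation: [0.001, 0.041, 0.999, 0.0]
wrist_force: [-3.2, -1.2, 13.4]
finger_gap: 0.0
```

carry_out:
  motion:
    - {"jaw": -1, "tx": 0, "ty": 0, "tz": -0.5, "wx": 0, "wy": 0, "wz": 0}
    - {"jaw": -1, "tx": 0, "ty": 0, "tz": -2.0, "wx": 0, "wy": 0, "wz": 0}
    - {"jaw": -1, "tx": 0, "ty": 0, "tz": -3.5, "wx": 0, "wy": 0, "wz": 0}
    - {"jaw": -1, "tx": 0, "ty": 0, "tz": -3.5, "wx": 0, "wy": 0, "wz": 0}
    - {"jaw": -1, "tx": -0.24, "ty": -4.4, "tz": 0, "wx": 0, "wy": 0, "wz": 0}
    - {"jaw": -1, "tx": -0.24, "ty": -4.4, "tz": 0, "wx": 0, "wy": 0, "wz": 0}
    - {"jaw": -1, "tx": -0.24, "ty": -4.4, "tz": 0, "wx": 0, "wy": 0, "wz": 0}
    - {"jaw": -1, "tx": -0.24, "ty": -4.4, "tz": 0, "wx": 0, "wy": 0, "wz": 0}
    - {"jaw": -1, "tx": -0.24, "ty": -4.4, "tz": 0, "wx": 0, "wy": 0, "wz": 0}
    - {"jaw": -1, "tx": -0.24, "ty": -4.4, "tz": 0, "wx": 0, "wy": 0, "wz": 0}
    - {"jaw": -1, "tx": -0.24, "ty": -4.4, "tz": 0, "wx": 0, "wy": 0, "wz": 0}
    - {"jaw": -1, "tx": -0.24, "ty": -4.4, "tz": 0, "wx": 0, "wy": 0, "wz": 0}
    - {"jaw": -1, "tx": -0.24, "ty": -4.4, "tz": 0, "wx": 0, "wy": 0, "wz": 0}
    - {"jaw": -1, "tx": -0.24, "ty": -4.4, "tz": 0, "wx": 0, "wy": 0, "wz": 0}
    - {"jaw": -1, "tx": -0.24, "ty": -4.4, "tz": 0, "wx": 0, "wy": 0, "wz": 0}
    - {"jaw": -1, "tx": -0.24, "ty": -4.4, "tz": 0, "wx": 0, "wy": 0, "wz": 0}
    - {"jaw": -1, "tx": -0.24, "ty": -4.4, "tz": 0, "wx": 0, "wy": 0, "wz": 0}
    - {"jaw": -1, "tx": -0.24, "ty": -4.4, "tz": 0, "wx": 0, "wy": 0, "wz": 0}
    - {"jaw": -1, "tx": -0.24, "ty": -4.4, "tz": 0, "wx": 0, "wy": 0, "wz": 0}
    - {"jaw": -1, "tx": -0.24, "ty": -4.4, "tz": 0, "wx": 0, "wy": 0, "wz": 0}

```text
clock: 14.75
tcp_pos: [0.5424, -0.3406, 0.3837]
orientation: [-0.0, 0.041, 0.999, 0.0]
wrist_force: [-0.2, 0.5, -0.1]
finger_gap: -0.0004
```

carry_out:
  motion:
    - {"jaw": -1, "tx": 0, "ty": -2.4, "tz": 0, "wx": 0, "wy": 0, "wz": 3}
    - {"jaw": -1, "tx": 0, "ty": 0, "tz": 0, "wx": 0, "wy": 0, "wz": 3}
    - {"jaw": -1, "tx": 0, "ty": 0, "tz": 0, "wx": 0, "wy": 0, "wz": 0}
    - {"jaw": -1, "tx": 0, "ty": 0, "tz": 0, "wx": 0, "wy": 0, "wz": 0}

```text
clock: 15.25
tcp_pos: [0.5408, -0.3624, 0.3845]
orientation: [-0.0, 0.093, 0.996, 0.0]
wrist_force: [0.6, 0.1, -0.4]
finger_gap: 0.0
```

```bash
python3 -c "
from h import *
togo(.541,-.362,.129)
shot('f1',{'scene':(138,305),'top':(165,164)})
im=cv2.imread('pics/f1_scene.png');o=cv2.imread('pics/scene0.png')
f=lambda i:cv2.resize(i[105:185,304:370],(396,480),interpolation=cv2.INTER_CUBIC)
cv2.imwrite('pics/f1c.png',np.hstack([f(o),f(im)]))
s=get_state();q=s['orientation'];tip=s['tcp_pos']-[0,0,.173]
for p in (tip,(.541,-.362,.129)): print(((pix('scene',p)-[105,265])*6).round())
"
```

```text
t 15.25 tcp [ 0.5408 -0.3624  0.3845] tip [ 0.5407 -0.3623  0.2115] axes [[-0.983, 0.185, -0.0], [0.185, 0.983, 0.0], [0.0, 0.0, -1.0]] F [ 0.65  0.09 -0.4 ] gap 0.0
j [-0.714  0.471  0.231  1.331  0.    -0.528] togo cm (tool) [-0.02  0.03  8.25]
[125. 184.]
[185. 264.]
```

View pics/f1.png

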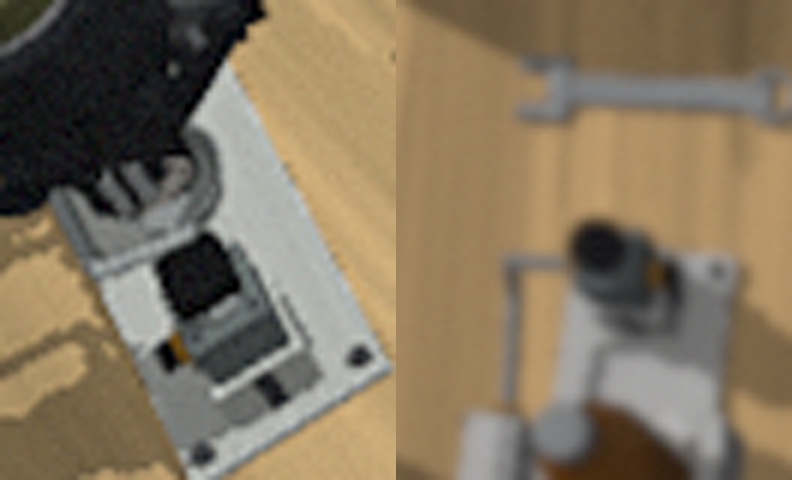

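View pics/f1c.png

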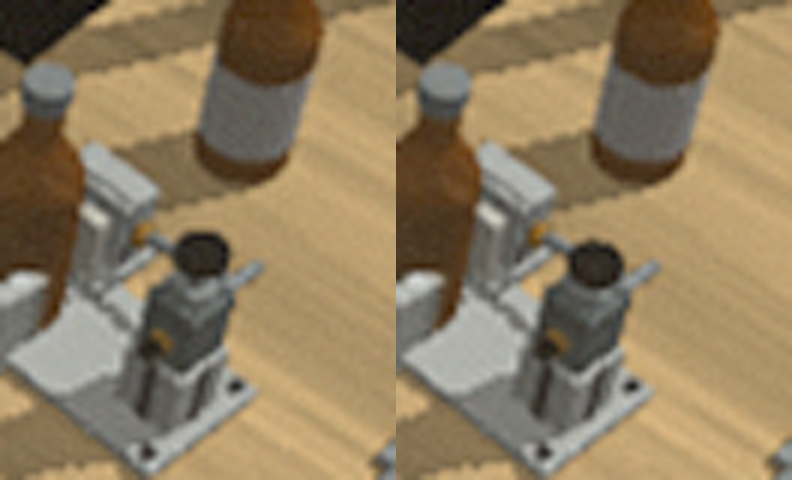

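Clamp knob is in (sunk about 9 crop px), and the bottle hasn't moved. Now I come down near the filler pad and look again.

carry_out:
  motion:
    - {"jaw": -1, "tx": 0, "ty": 0, "tz": 2.5, "wx": 0, "wy": 0, "wz": 0}
    - {"jaw": -1, "tx": 0, "ty": 0, "tz": 2.5, "wx": 0, "wy": 0, "wz": 0}
    - {"jaw": -1, "tx": 0, "ty": 0, "tz": 1.5, "wx": 0, "wy": 0, "wz": 0}
    - {"jaw": -1, "tx": 0, "ty": 0, "tz": 0, "wx": 0, "wy": 0, "wz": 0}
    - {"jaw": -1, "tx": 0, "ty": 0, "tz": 0, "wx": 0, "wy": 0, "wz": 0}

```text
clock: 15.98
tcp_pos: [0.541, -0.3631, 0.3207]
orientation: [0.001, 0.093, 0.996, -0.0]
wrist_force: [0.6, 0.3, 0.3]
finger_gap: -0.0001
```

```bash
python3 -c "
from h import *
togo(.541,-.362,.129)
shot('f2',{'scene':(138,305),'top':(409,171)})
s=get_state();tip=s['tcp_pos']-[0,0,.173]
for p in (tip,(.541,-.362,.129)): print(((pix('scene',p)-[105,265])*6).round())
im=cv2.imread('pics/f2.png');cv2.imwrite('pics/f2b.png',cv2.convertScaleAbs(im,alpha=1.8,beta=15))
"
```

```text
t 15.975 tcp [ 0.541  -0.3631  0.3207] tip [ 0.5412 -0.3633  0.1477] axes [[-0.983, 0.185, 0.001], [0.185, 0.983, -0.001], [-0.001, -0.001, -1.0]] F [0.58 0.26 0.34] gap -0.0001
j [-0.714  0.494  0.11   1.186 -0.    -0.528] togo cm (tool) [0.04 0.13 1.87]
[169. 249.]
[185. 264.]
```

View pics/f2b.png

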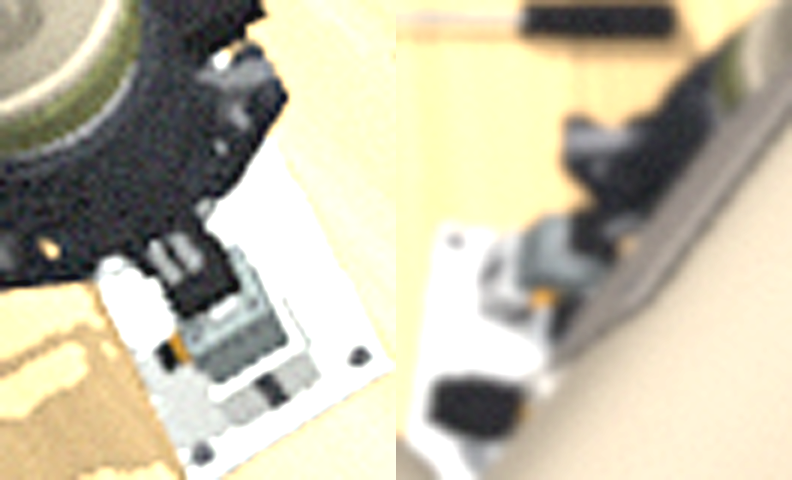

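In the scene crop the fingertips show at (175,258) and the pad centre at about (200,270), so the tip is about 2–3 mm short in y. I correct for that and press.

carry_out:
  motion:
    - {"jaw": -1, "tx": 0, "ty": 0.3, "tz": 0.5, "wx": 0, "wy": 0, "wz": 0}
    - {"jaw": -1, "tx": 0, "ty": 0, "tz": 0.8, "wx": 0, "wy": 0, "wz": 0}
    - {"jaw": -1, "tx": 0, "ty": 0, "tz": 0.2, "wx": 0, "wy": 0, "wz": 0}
    - {"jaw": -1, "tx": 0, "ty": 0, "tz": 0.2, "wx": 0, "wy": 0, "wz": 0}
    - {"jaw": -1, "tx": 0, "ty": 0, "tz": 0.2, "wx": 0, "wy": 0, "wz": 0}
    - {"jaw": -1, "tx": 0, "ty": 0, "tz": 0.1, "wx": 0, "wy": 0, "wz": 0}
    - {"jaw": -1, "tx": 0, "ty": 0, "tz": 0.1, "wx": 0, "wy": 0, "wz": 0}
    - {"jaw": -1, "tx": 0, "ty": 0, "tz": 0.1, "wx": 0, "wy": 0, "wz": 0}
    - {"jaw": -1, "tx": 0, "ty": 0, "tz": 0, "wx": 0, "wy": 0, "wz": 0}

```text
clock: 17.2
tcp_pos: [0.5412, -0.3601, 0.2978]
orientation: [0.0, 0.093, 0.996, -0.0]
wrist_force: [-0.7, 0.2, 3.9]
finger_gap: 0.0002
```

carry_out:
  motion:
    - {"jaw": -1, "tx": 0, "ty": 0, "tz": 0.1, "wx": 0, "wy": 0, "wz": 0}
    - {"jaw": -1, "tx": 0, "ty": 0, "tz": 0.1, "wx": 0, "wy": 0, "wz": 0}
    - {"jaw": -1, "tx": 0, "ty": 0, "tz": 0, "wx": 0, "wy": 0, "wz": 0}

```text
clock: 17.58
tcp_pos: [0.5412, -0.3601, 0.2956]
orientation: [0.0, 0.093, 0.996, -0.0]
wrist_force: [-0.8, 0.7, 4.5]
finger_gap: 0.0002
```

carry_out:
  motion:
    - {"jaw": -1, "tx": 0, "ty": 0, "tz": 0.1, "wx": 0, "wy": 0, "wz": 0}
    - {"jaw": -1, "tx": 0, "ty": 0, "tz": 0.1, "wx": 0, "wy": 0, "wz": 0}
    - {"jaw": -1, "tx": 0, "ty": 0, "tz": 0.1, "wx": 0, "wy": 0, "wz": 0}
    - {"jaw": -1, "tx": 0, "ty": 0, "tz": 0, "wx": 0, "wy": 0, "wz": 0}

```text
clock: 18.08
tcp_pos: [0.5412, -0.3601, 0.2929]
orientation: [0.0, 0.093, 0.996, -0.0]
wrist_force: [-1.5, 1.5, 6.6]
finger_gap: 0.0001
```

carry_out:
  motion:
    - {"jaw": -1, "tx": 0, "ty": 0, "tz": 0.1, "wx": 0, "wy": 0, "wz": 0}
    - {"jaw": -1, "tx": 0, "ty": 0, "tz": 0, "wx": 0, "wy": 0, "wz": 0}

```text
clock: 18.32
tcp_pos: [0.5412, -0.3601, 0.2924]
orientation: [0.0, 0.093, 0.996, -0.0]
wrist_force: [-2.2, 1.2, 8.3]
finger_gap: -0.0
```

carry_out:
  motion:
    - {"jaw": -1, "tx": 0, "ty": 0, "tz": 0.1, "wx": 0, "wy": 0, "wz": 0}
    - {"jaw": -1, "tx": 0, "ty": 0, "tz": 0, "wx": 0, "wy": 0, "wz": 0}

```text
clock: 18.58
tcp_pos: [0.5412, -0.3601, 0.2918]
orientation: [0.0, 0.093, 0.996, -0.0]
wrist_force: [-3.5, 1.6, 9.2]
finger_gap: 0.0001
```

carry_out:
  motion:
    - {"jaw": -1, "tx": 0, "ty": 0, "tz": 0.15, "wx": 0, "wy": 0, "wz": 0}
    - {"jaw": -1, "tx": 0, "ty": 0, "tz": 0, "wx": 0, "wy": 0, "wz": 0}

```text
clock: 18.82
tcp_pos: [0.5411, -0.36, 0.291]
orientation: [0.001, 0.093, 0.996, -0.001]
wrist_force: [-3.9, 2.1, 13.6]
finger_gap: -0.0002
```

carry_out:
  motion:
    - {"jaw": -1, "tx": 0, "ty": 0, "tz": -0.5, "wx": 0, "wy": 0, "wz": 0}
    - {"jaw": -1, "tx": 0, "ty": 0, "tz": -2.0, "wx": 0, "wy": 0, "wz": 0}
    - {"jaw": -1, "tx": 0, "ty": 0, "tz": -4, "wx": 0, "wy": 0, "wz": 0}
    - {"jaw": -1, "tx": 0, "ty": 0, "tz": -4, "wx": 0, "wy": 0, "wz": 0}
    - {"jaw": -1, "tx": 2.9, "ty": -2.3, "tz": 0, "wx": 0, "wy": 0, "wz": 0}
    - {"jaw": -1, "tx": 2.9, "ty": -2.3, "tz": 0, "wx": 0, "wy": 0, "wz": 0}
    - {"jaw": -1, "tx": 2.9, "ty": -2.3, "tz": 0, "wx": 0, "wy": 0, "wz": 0}
    - {"jaw": -1, "tx": 2.9, "ty": -2.3, "tz": 0, "wx": 0, "wy": 0, "wz": 0}
    - {"jaw": -1, "tx": 2.9, "ty": -2.3, "tz": 0, "wx": 0, "wy": 0, "wz": 0}
    - {"jaw": -1, "tx": 2.9, "ty": -2.3, "tz": 0, "wx": 0, "wy": 0, "wz": 0}
    - {"jaw": -1, "tx": 2.9, "ty": -2.3, "tz": 0, "wx": 0, "wy": 0, "wz": 0}
    - {"jaw": -1, "tx": 2.9, "ty": -2.3, "tz": 0, "wx": 0, "wy": 0, "wz": 0}
    - {"jaw": -1, "tx": 2.9, "ty": -2.3, "tz": 0, "wx": 0, "wy": 0, "wz": 0}
    - {"jaw": -1, "tx": 0, "ty": 0, "tz": 0, "wx": 0, "wy": 0, "wz": 0}
    - {"jaw": -1, "tx": 0, "ty": 0, "tz": 0, "wx": 0, "wy": 0, "wz": 0}

```text
clock: 20.7
tcp_pos: [0.2465, -0.515, 0.3937]
orientation: [0.0, 0.093, 0.996, 0.0]
wrist_force: [-0.7, 0.8, -0.0]
finger_gap: 0.0005
```

```bash
python3 -c "
from h import *
im=eyes.read_camera('scene');cv2.imwrite('pics/end.png',im);o=cv2.imread('pics/scene0.png')
f=lambda i,x,y:cv2.resize(i[y-26:y+26,x-26:x+26],(260,260),interpolation=cv2.INTER_CUBIC)
P=[(291,205),(337,150),(138,312)]
cv2.imwrite('pics/endc.png',np.vstack([np.hstack([f(i,*p) for p in P]) for i in(o,im)]))
for nm,i in(('before',o),('after',im)):
  for p,th in zip([(291,202),(337,148),(138,312),(214,243)],(75,75,60,75)):
    l,st,c=cv2.connectedComponentsWithStats((i.max(2)<th).astype(np.uint8),connectivity=4)[1:]
    k=l[p[1],p[0]];print(nm,p,st[k],c[k].round(2))
d=cv2.absdiff(o,im).max(2);cv2.imwrite('pics/diff.png',cv2.resize(np.where(d[...,None]>45,(0,0,255),im).astype(np.uint8),(800,600)))
"
```

```text
before (291, 202) [284 195  14  12 129] [290.84 201.05]
before (337, 148) [333 144   9   8  59] [337.14 147.25]
before (138, 312) [131 304  14  15 129] [137.48 310.66]
before (214, 243) [210 237   8   8  48] [213.38 240.67]
after (291, 202) [281 197  17  29 221] [288.97 207.58]
after (337, 148) [333 145   9   8  55] [336.78 148.87]
after (138, 312) [132 305  14  15 129] [138.26 311.88]
after (214, 243) [210 237   8   8  49] [213.43 240.55]
```

View pics/endc.png

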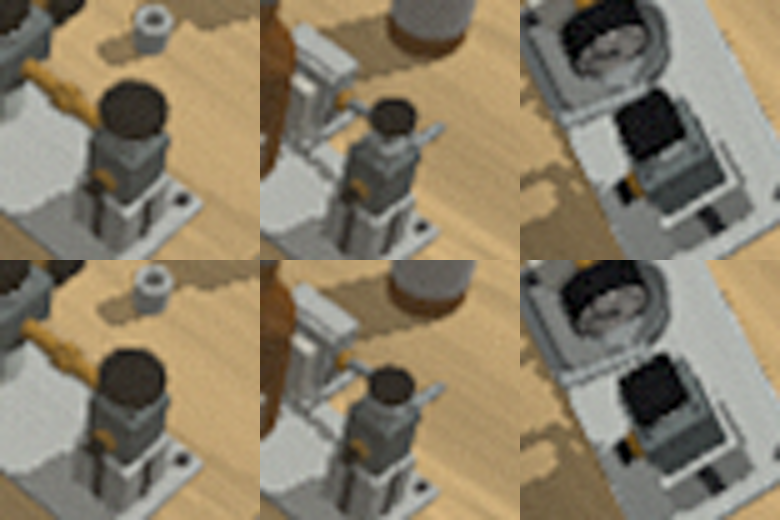

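View pics/diff.png

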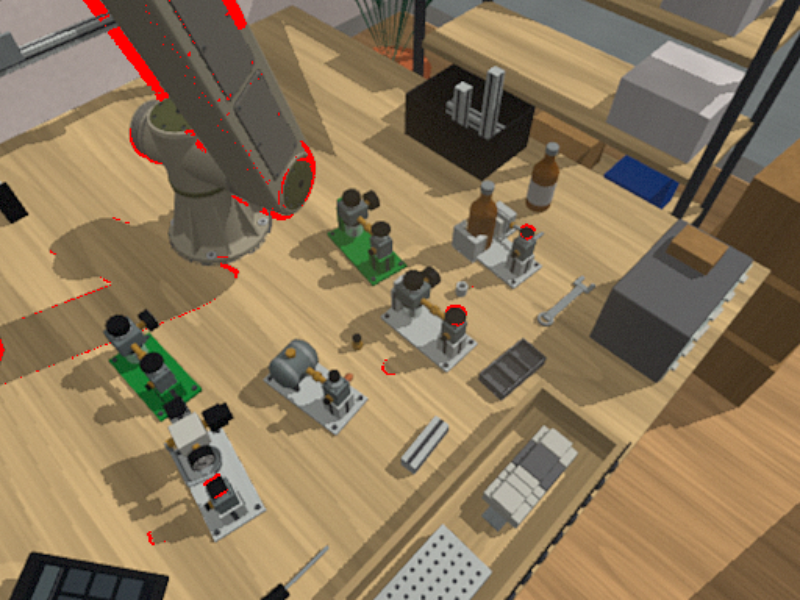

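The end picture shows only the three knobs changed (plus the arm and shadows). Everything else, including the dump knob and bottle, is in place. Handing in.

```bash
python3 -c "
from h import *
print(env.hand_in(), get_state()['clock'])"
```

```text
the job is handed in; nothing more can be done
the job is handed in; nothing more can be done
```

I pushed the three black knobs fully in with shut fingertips, in the order supply, clamp, filling head. I then moved the arm clear and handed the job in at about 21 s of the 51 s.

- **Force check:** each push ended at about 12–14 N. The force rose roughly at the rubber's own stiffness and the tip stood at about 118 mm, so each knob was at its stop.
- **Picture check:** the last scene picture shows all three knobs sunk by about the amount expected for 8 mm. The dump knob, both bottles, the green look-alikes and the other loose things show no change.
- **Checks that disagreed:**
  - The automatic outline of the supply knob in the last picture merged with a neighbouring dark area, so I judged that one by eye and by force.
  - The filler knob's measured pixel shift came out slightly short of the prediction (about 1.2 px down against 1.3). I put that down to pixel noise.
  - The arm hid the supply and part of the filling head in the top view, so I aimed those close-up from the scene camera.

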